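Put the balance weights back in their tray

TASK

Put the three knobbed brass balance weights away in the wooden tray: stand each one upright, down in the round recess made for its size, the largest weight in the widest recess, the middle one in the middle-sized recess and the smallest in the narrowest. The plain domed paperweight and the brass drawer knob look similar but do not belong; leave them, the bowl and the jar where they are.

Things in the scene. Friction and masses are not known exactly. Their poses are not given: they have to be found in the camera images.
- weight_large: the large brass balance weight: a straight upright cylinder with a thin neck and a small round knob on top, 42 mm diameter, body 42 mm tall, 66 mm with the knob; about 0.5 kg. Starts upright on the counter (z = 0). Origin at the centre of its underside, z up its axis; its yaw means nothing (round).
- weight_medium: the middle-sized brass balance weight: a straight upright cylinder with a thin neck and a small round knob on top, 32 mm diameter, body 34 mm tall, 54 mm with the knob; about 0.2 kg. Starts upright on the counter (z = 0). Origin at the centre of its underside, z up its axis; its yaw means nothing (round).
- weight_small: the small brass balance weight: a straight upright cylinder with a thin neck and a small round knob on top, 24 mm diameter, body 28 mm tall, 45 mm with the knob; about 0.1 kg. Starts upright on the counter (z = 0). Origin at the centre of its underside, z up its axis; its yaw means nothing (round).
- block_large: pale wood block 80 x 80 x 14 mm with the widest recess: round, central, 64 mm across, 8 mm deep, grey floor. Origin: centre of its underside, 5 mm above the counter; recess floor at 11 mm, block top at 19 mm above the counter. Fixed. The 3 blocks lie in any order in a row along their y axis, 82 mm apart, in a dark-red tray 96 x 258 mm, walls 5 mm thick, flush with the block tops.
- block_medium: pale wood block 80 x 80 x 14 mm with the middle recess: round, central, 52 mm across, 8 mm deep, grey floor. Origin: centre of its underside, 5 mm above the counter; recess floor at 11 mm, block top at 19 mm above the counter. Fixed. The 3 blocks lie in any order in a row along their y axis, 82 mm apart, in a dark-red tray 96 x 258 mm, walls 5 mm thick, flush with the block tops.
- block_small: pale wood block 80 x 80 x 14 mm with the narrowest recess: round, central, 42 mm across, 8 mm deep, grey floor. Origin: centre of its underside, 5 mm above the counter; recess floor at 11 mm, block top at 19 mm above the counter. Fixed. The 3 blocks lie in any order in a row along their y axis, 82 mm apart, in a dark-red tray 96 x 258 mm, walls 5 mm thick, flush with the block tops.
- paperweight: look-alike, not a weight: plain brass cylinder with a domed top and no knob, 34 mm diameter, 44 mm tall. Origin at the centre of its underside on the counter.
- drawer_knob: look-alike, not a weight: turned brass drawer knob standing on a thin flange 42 mm across, narrow waist (16 mm), mushroom head 36 mm across, 40 mm tall. Origin at the centre of its underside on the counter.
- bowl: white open bowl, 110 mm across, 50 mm tall, loose on the counter beside the work. Origin at the centre of its underside.
- jar: closed amber glass jar with a wooden lid, 68 mm diameter, 60 mm tall, loose on the counter beside the work. Origin at the centre of its underside.
Not all that is in view belongs to the job. Leave any blue or pink look-alike of the weight_medium alone. What is shaped like the weight_small but turquoise is not meant.

How it is judged:
By the outcome, as a careful person would: the job done as asked, in the order asked, and still so for the second after the job is handed in, with the robot touching nothing.
It also fails if it takes over 90 s, if anything falls off the work surface, if the arm or the gripper's body presses on something with over 40 N, if the wrist force passes 120 N, or if a joint passes its speed limit or range.

ROBOT

A 7-joint arm with a two-finger parallel gripper is mounted at the origin on the work surface. World frame = base frame: x ahead of the robot, y to its left, z up, the work surface at z = 0. Lengths are in m, angles in rad, forces in N, time in s.
With the tool pointing down it reaches from about 0.425 to 0.875 m from the base axis. Payload 4.7 kg.
Tool frame: the origin (TCP) lies on the centre line of the jaws, within the pads' length; the fingertips stand 19 mm ahead of it and the grasp point (between the pads) is the TCP; y points along the fingers, x is the direction in which the jaws open and shut, and the axes are right-handed (so a half turn about y gives the same grasp; the last joint's range is limited). The gripper opens to 87 mm and grips with 3 to 60 N. Pads are 19 mm wide; open, the fingers measure 117 mm over their backs; the gripper's body (75 mm by 190 mm) begins 51 mm behind the grasp point.
Start: joints at [-1.135, 0.321, -0.07, 1.45, 0.023, 1.371, -0.057], TCP at [0.266, 0.593, 0.242] pointing down, gripper open.
Joint ranges: [-2.86, 2.86], [-0.3, 2.09], [-1.38, 1.24], [0.06, 2.45], [-1.56, 4.7], [0.09, 2.05], [-2.69, 2.69]. Speed limits (rad/s): [2.57, 2.57, 3.14, 3.14, 3.14, 3.14, 3.14].

INTERFACE

Orientations are given as a unit quaternion [w, x, y, z].
In Python, from rig import ctrl gives the robot as it stands.
- The arm moves only by the tool apply_moves, never from a script. Its argument "moves" is text: rows parted by semicolons, each of 4 numbers parted by spaces: the shift along the tool's x, y, z in m, then the turn about the tool's y in rad. In form: tx ty tz spin; .... A call has 1 to 12 rows; each row is the pose to reach, as a shift and turn from the pose commanded when the call began, along the tool's axes at that moment; what a row does not reach only later rows make up. A row lasts 1/8 s, in which the tool goes at most 62.5 mm and 10.7 degrees, less where a joint would pass 70% of its speed; a pose out of reach is approached as far as the arm can. A call with a gripper value outside its range is refused whole. "hand" is the closure in counts, from 0 (fully open) to 255 (shut), set as the call begins (left out, the last holds). The fingers move at their own pace and stop on an object; "squeeze" is the grip in N (left out, the last holds). Time passes only in rows, so rows that repeat a pose let the fingers close. It gives the time, the measured TCP pose, the force and the opening at its end, in the units of the state.
- ctrl.state(): the state, without advancing time (a new reading comes with each control period).
- ctrl.snapshot(name): name is "scene" or "top" or "wrist"; returns (picture, depth): 400x640x3 uint8, red, green, blue; 400x640 float32, m along the optical axis (not along the pixel's ray), 0 where there is no reading.
- ctrl.camera_model(name): a dict with "fov_y" (degrees; the focal length in pixels is half the picture's height over the tangent of half this angle, whatever the lens; pixels are square), "cx", "cy" (the principal point, pixels), "extrinsics" (4x4, takes a point from camera to world coordinates); the wrist camera has in their place "mount" (4x4, takes a point from camera to tool coordinates, whose origin is the TCP and whose axes are the tool frame's). Camera axes: x right, y up, looking along -z (the intrinsics and any distortion apply to the point x, -y, -z); pixel columns grow to the right and rows downward; lengths in m; the calibration is good to about 2 mm. A picture is of the moment at which its call begins: read the wrist's pose just before it. camera_model takes no time and is no camera call.
- ctrl.hand_in(): hands the job in, once; it reports no verdict.
The state is a dict: "time_s": time; "joints": joint angles; "joint_vel": joint speeds; "effort": joint torques, N m; "tcp_pos": TCP position; "ee_rot": TCP orientation; "wrist_force": force on the tool from outside, world axes, zero at the start; "moment": the same for the moment, N m; "finger_gap": finger opening in m.
Only numpy, scipy, OpenCV 4.12 (cv2) and the standard library are available. Lean on these libraries where they do the work, as an engineer would, in place of code of your own. Each camera call takes 0.05 s, during which the arm holds its last target.

## Working session

There is one attempt and no reset: what is moved stays moved. The work goes in short steps, Python scripts to look and compute and a tool call to move; the robot and the scene stay as the last step left them, time stands still between calls to the robot, and variables do not carry over. Pictures are saved under pics/ and viewed, and the job is handed in when it is done.

Besides the shell and the picture viewer there is one more tool, called after "Emit:" by a JSON object that holds its "op" and its "data". apply_moves: Moves the arm, as the interface text tells. Its arguments: {"type":"object","properties":{"moves":{"type":"string"},"hand":{"type":"number"},"squeeze":{"type":"number"}},"required":["moves"]}

```bash
mkdir -p pics; ls; python3 - <<'E'
from rig import ctrl
import cv2,numpy as np
print(ctrl.state())
for n in("scene","top","wrist"):
    print(n,ctrl.camera_model(n))
for n in("scene","top"):
    p,d=ctrl.snapshot(n); cv2.imwrite(f"pics/{n}0.png",p[:,:,::-1]); np.savez(f"pics/{n}0.npz",p=p,d=d)
E
```

```text
pics
{'time_s': 0.0, 'joints': array([-1.13488829,  0.32182399, -0.07007931,  1.45167639,  0.02261156,
        1.37082257, -0.05692148]), 'joint_vel': array([ 1.47924439e-03, -1.21637049e-03, -1.18586823e-03,  1.19395900e-03,
        2.73680766e-04, -4.42455938e-04,  4.40642426e-05]), 'effort': array([ 3.20404524e-04, -4.91291428e+01, -4.03539296e-01, -3.12532961e+01,
       -6.38788682e-02,  4.38849139e-02,  1.99446226e-04]), 'tcp_pos': array([0.26595207, 0.59252314, 0.24046012]), 'ee_rot': array([-0.59318523,  0.59399784,  0.38369664, -0.38480481]), 'wrist_force': array([-0.07665127,  0.13992506,  0.27012789]), 'moment': array([0.02818659, 0.00290392, 0.00881667]), 'finger_gap': 0.08698452384097975}
scene {'fov_y': 55.27177560756098, 'cx': 324.7582934178064, 'cy': 202.50811785360955, 'extrinsics': array([[-0.20367723, -0.72188183,  0.66136391,  1.2588555 ],
       [ 0.97885656, -0.13714282,  0.15176196,  0.14093607],
       [-0.01885289,  0.67829085,  0.73455163,  0.78049126],
       [ 0.        ,  0.        ,  0.        ,  1.        ]])}
top {'fov_y': 49.14040940948639, 'cx': 319.93378542825735, 'cy': 199.6808996652826, 'extrinsics': array([[-1.84866674e-02,  9.89437267e-01, -1.43778085e-01,
         3.95572214e-01],
       [-9.99826361e-01, -1.86315132e-02,  3.39022051e-04,
        -1.16848751e-02],
       [-2.34336223e-03,  1.43759387e-01,  9.89609897e-01,
         1.25433568e+00],
       [ 0.00000000e+00,  0.00000000e+00,  0.00000000e+00,
         1.00000000e+00]])}
wrist {'fov_y': 67.81582905594789, 'cx': 315.7123536196201, 'cy': 200.9436905876518, 'mount': array([[ 9.99999691e-01,  3.20906951e-04,  7.17563205e-04,
         7.98208738e-04],
       [ 5.92013169e-04,  2.93059636e-01, -9.56093980e-01,
        -1.42097206e-01],
       [-5.17106015e-04,  9.56094110e-01,  2.93059356e-01,
         8.00140013e-02],
       [ 0.00000000e+00,  0.00000000e+00,  0.00000000e+00,
         1.00000000e+00]])}
```

View pics/scene0.png

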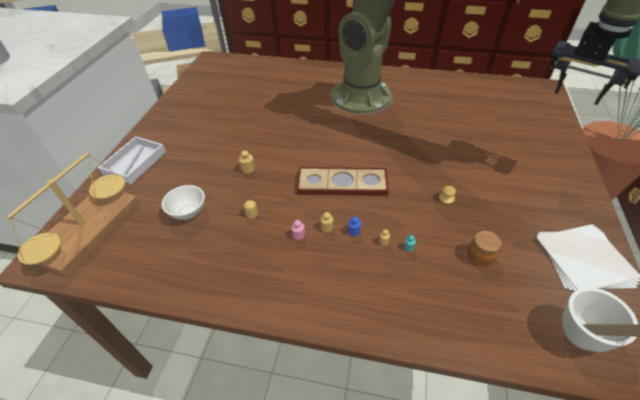

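View pics/top0.png

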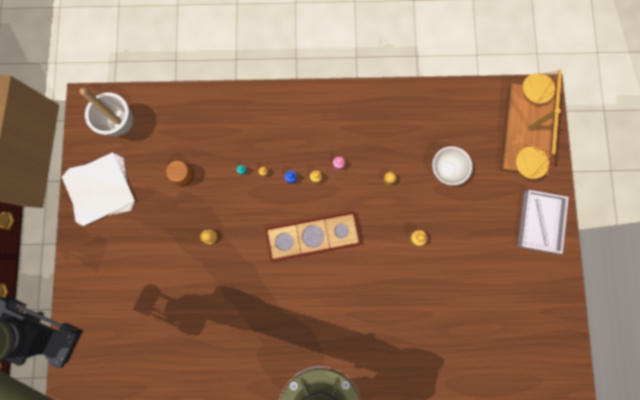

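```bash
cat > h.py <<'E'
import numpy as np,cv2
from rig import ctrl
def ray(n,u,v,M=None):
    m=ctrl.camera_model(n); f=200/np.tan(np.radians(m["fov_y"]/2))
    d=np.array([(u-m["cx"])/f,-(v-m["cy"])/f,-1.])
    E=m["extrinsics"] if M is None else M
    return E[:3,3],E[:3,:3]@d
def at_z(n,u,v,z,M=None):
    o,d=ray(n,u,v,M); return o+d*(z-o[2])/d[2]
def at_d(n,u,v,dep,M=None):
    o,d=ray(n,u,v,M); return o+d*dep
def R(q):
    from scipy.spatial.transform import Rotation as Q
    return Q.from_quat([q[1],q[2],q[3],q[0]]).as_matrix()
def wristM(s):
    T=np.eye(4);T[:3,:3]=R(s["ee_rot"]);T[:3,3]=s["tcp_pos"]
    return T@ctrl.camera_model("wrist")["mount"]
E
python3 - <<'E'
from h import *
s=np.load("pics/scene0.npz");t=np.load("pics/top0.npz")
cv2.imwrite("pics/tc.png",cv2.resize(t["p"][140:270,180:440,::-1],(780,390),interpolation=cv2.INTER_CUBIC))
cv2.imwrite("pics/sc.png",cv2.resize(s["p"][140:260,230:470,::-1],(800,400),interpolation=cv2.INTER_CUBIC))
for n,u,v in [("L",419,237),("M",316,176),("S",263,171),("pw",390,178),("dk",208,237),("blue",291,177),("pink",339,162),("turq",241,169),("jar",178,172),("bowl",452,166),("b1",284,241),("b2",313,236),("b3",341,230)]:
    print(n,t["d"][v,u],at_d("top",u,v,t["d"][v,u]).round(4))
for n,u,v in [("L",247,162),("M",327,222),("S",385,238)]:
    print(n,at_d("scene",u,v,s["d"][v,u]).round(4))
print(R(ctrl.state()["ee_rot"]).round(3))
E
```

```text
L 1.1832386 [ 0.4609 -0.2781  0.0683]
M 1.2243917 [ 0.6374 -0.0023  0.0522]
S 1.2384535 [0.657  0.1475 0.0408]
pw 1.2301165 [ 0.6291 -0.2102  0.0453]
dk 1.2120227 [0.4733 0.2999 0.0408]
blue 1.2296548 [0.637  0.068  0.0468]
pink 1.2314072 [ 0.6766 -0.0677  0.0508]
turq 1.2419102 [0.6645 0.2103 0.0384]
jar 1.2178278 [0.6542 0.3815 0.0612]
bowl 1.278235 [ 0.6696 -0.3998  0.0026]
b1 1.2397184 [0.4598 0.0919 0.0109]
b2 1.2397121 [0.4723 0.0095 0.0128]
b3 1.239061 [ 0.4876 -0.0702  0.0157]
L [ 0.4777 -0.2691  0.0416]
M [0.6527 0.0063 0.0352]
S [0.67   0.1554 0.028 ]
[[ 0.409 -0.001 -0.912]
 [ 0.912 -0.002  0.409]
 [-0.002 -1.    -0.   ]]
```

View pics/tc.png

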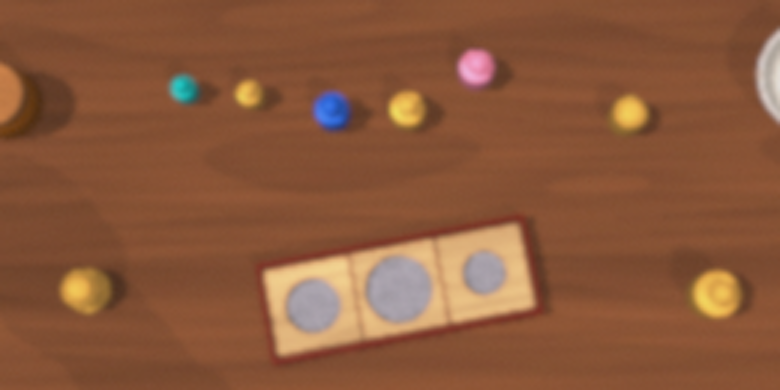

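View pics/sc.png

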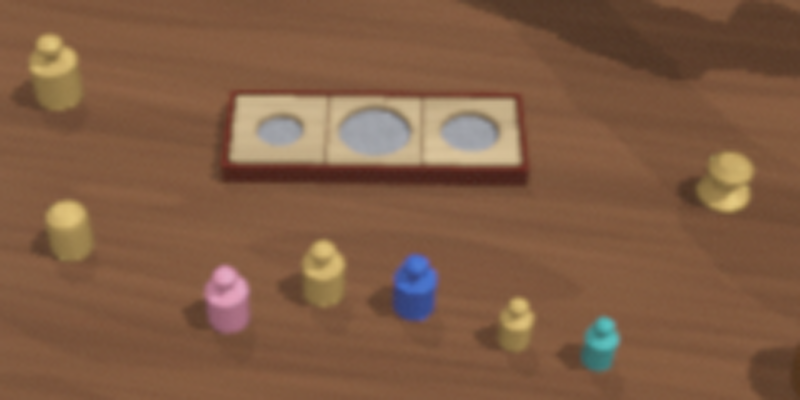

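```bash
cat >> h.py <<'E'
def mv(x,y,z,yaw=None,base=None):
    s=ctrl.state(); r=R(s["ee_rot"]); d=np.array([x,y,z])-s["tcp_pos"]
    cy=np.arctan2(r[1,0],r[0,0])
    sp=0 if yaw is None else -(yaw-cy)
    print("tcp",s["tcp_pos"].round(4),"yaw",cy.round(4),"tilt",r[:,1].round(4),"-> t",(r.T@d).round(4),"spin",round(float(sp),4))
E
python3 - <<'E'
from h import *
mv(.52,.1,.22,.17); mv(.461,-.278,.18,.17)
# recess centroids in top view by grey segmentation
t=np.load("pics/top0.npz")["p"].astype(int)
g=(np.abs(t[...,0]-t[...,2])<35)&(t.sum(2)>300)
g[:205]=0;g[265:]=0;g[:,:265]=0;g[:,365:]=0
n,l,st,c=cv2.connectedComponentsWithStats(g.astype(np.uint8))
for i in range(1,n):
    if st[i,4]>40: print(st[i],c[i].round(1),at_z("top",*c[i],.011).round(4))
E
```

```text
tcp [0.266  0.5926 0.2406] yaw 1.149 tilt [-6.0e-04 -1.6e-03 -1.0e+00] -> t [-0.3454  0.0212 -0.4334] spin 0.979
tcp [0.266  0.5926 0.2406] yaw 1.149 tilt [-6.0e-04 -1.6e-03 -1.0e+00] -> t [-0.7143  0.0619 -0.5343] spin 0.979
[335 224  13  14 139] [341.  230.5] [ 0.4865 -0.0702  0.011 ]
[302 226  22  21 358] [312.5 236. ] [0.4724 0.0109 0.011 ]
[276 233  17  18 231] [284.  241.4] [0.4586 0.092  0.011 ]
```

Emit:
{"op": "apply_moves", "data": {"moves": "-0.06 0 -0.07 0.16;-0.115 0 -0.145 0.33;-0.17 0 -0.22 0.49;-0.23 0.01 -0.29 0.65;-0.29 0.015 -0.36 0.82;-0.345 0.021 -0.433 0.979;-0.405 0.03 -0.45 0.979;-0.465 0.04 -0.466 0.979;-0.525 0.05 -0.483 0.979;-0.585 0.055 -0.5 0.979;-0.65 0.06 -0.517 0.979;-0.714 0.062 -0.534 0.979", "hand": 0, "squeeze": 25}}

```text
time_s: 1.6
tcp_pos: [0.4714, -0.11, 0.1929]
ee_rot: [0.705, -0.704, -0.06, 0.06]
wrist_force: [0.4, 0.1, 0.0]
finger_gap: 0.0868
```

```bash
python3 - <<'E'
from h import *
mv(.461,-.278,.14,.17)
E
```

```text
tcp [ 0.4714 -0.11    0.1929] yaw 0.1703 tilt [ 2.e-04  3.e-04 -1.e+00] -> t [-0.0388  0.0529 -0.1638] spin 0.0003
```

Emit:
{"op": "apply_moves", "data": {"moves": "-0.01 0.015 -0.045 0;-0.02 0.025 -0.085 0;-0.03 0.04 -0.125 0;-0.039 0.053 -0.164 0;-0.039 0.053 -0.164 0;-0.039 0.053 -0.164 0"}}

```text
time_s: 2.35
tcp_pos: [0.4613, -0.2755, 0.14]
ee_rot: [0.705, -0.704, -0.06, 0.06]
wrist_force: [-0.1, -0.2, 0.3]
finger_gap: 0.0871
```

```bash
python3 - <<'E'
from h import *
s=ctrl.state(); mv(.461,-.278,.032,.17)
p,d=ctrl.snapshot("wrist"); np.savez("pics/w1.npz",p=p,d=d,M=wristM(s)); cv2.imwrite("pics/w1.png",p[:,:,::-1])
M=wristM(s)
from numpy.linalg import inv
c=inv(M)@np.array([.461,-.278,.066,1]); f=200/np.tan(np.radians(67.8158/2)); print(315.7-f*c[0]/c[2],200.9+f*c[1]/c[2])
E
```

```text
tcp [ 0.4613 -0.2755  0.14  ] yaw 0.1702 tilt [-6.e-04  9.e-04 -1.e+00] -> t [-0.0006  0.108  -0.0025] spin 0.0002
313.5782322385157 221.95256561423412
```

View pics/w1.png

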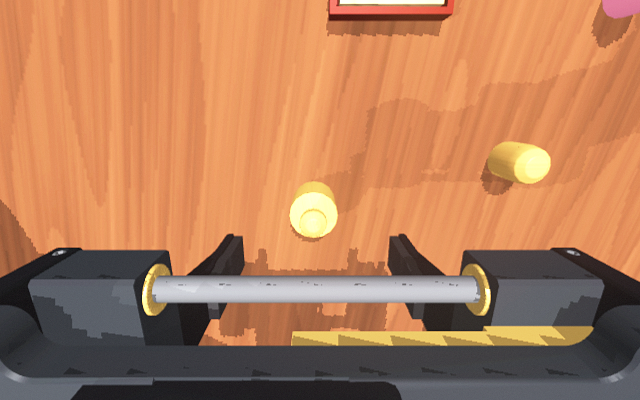

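The wrist picture shows the large weight at (314,213) with its knob at (314,222), within a pixel of where I predicted it. The paperweight is off to the right at (520,162).

What could be taken for the weights (top-view pixels):
- **Large:** weight (419,237). Look-alikes are the drawer knob (208,237) and the paperweight (390,178).
- **Medium:** weight (316,176). Look-alikes are the blue (291,177) and pink (339,162) copies and the paperweight.
- **Small:** weight (263,171). The look-alike is the turquoise copy (241,169).

I choose the three brass ones with knobs.

Emit:
{"op": "apply_moves", "data": {"moves": "0 0.04 -0.002 0;0 0.08 -0.002 0;0 0.108 -0.002 0;0 0.108 -0.002 0;0 0.108 -0.002 0"}}

```text
time_s: 3.02
tcp_pos: [0.4628, -0.278, 0.0336]
ee_rot: [-0.704, 0.705, 0.061, -0.06]
wrist_force: [-0.1, 0.1, 0.2]
finger_gap: 0.0869
```

Emit:
{"op": "apply_moves", "data": {"moves": "0 0 0 0;0 0 0 0;0 0 0 0;0 0 0 0;0 0 0 0;0 0 0 0", "hand": 255, "squeeze": 25}}

```text
time_s: 3.78
tcp_pos: [0.4608, -0.2785, 0.0322]
ee_rot: [0.705, -0.704, -0.059, 0.06]
wrist_force: [-2.5, 0.4, 2.8]
finger_gap: 0.0413
```

```bash
python3 - <<'E'
from h import *
s=ctrl.state();print(s["finger_gap"],s["wrist_force"]); mv(.461,-.278,.14,.17);mv(.4724,.0109,.14,.17);
E
```

```text
0.041348972305607794 [-2.53179002  0.36468952  2.78318965]
tcp [ 0.4608 -0.2785  0.0322] yaw 0.1697 tilt [-1.5e-03  4.0e-04 -1.0e+00] -> t [ 0.0002 -0.1078  0.0005] spin -0.0003
tcp [ 0.4608 -0.2785  0.0322] yaw 0.1697 tilt [-1.5e-03  4.0e-04 -1.0e+00] -> t [ 0.0602 -0.1077  0.2833] spin -0.0003
```

Emit:
{"op": "apply_moves", "data": {"moves": "0 -0.03 0 0;0 -0.065 0 0;0 -0.1 0.01 0;0.008 -0.108 0.045 0;0.016 -0.108 0.08 0;0.024 -0.108 0.12 0;0.033 -0.108 0.16 0;0.042 -0.108 0.2 0;0.05 -0.108 0.24 0;0.06 -0.108 0.283 0;0.06 -0.108 0.283 0;0.06 -0.108 0.283 0"}}

```text
time_s: 5.28
tcp_pos: [0.4723, 0.0103, 0.1396]
ee_rot: [-0.704, 0.705, 0.06, -0.061]
wrist_force: [0.1, -0.2, -3.6]
finger_gap: 0.0414
```

```bash
python3 - <<'E'
from h import *
s=ctrl.state();print(s["finger_gap"],s["wrist_force"]); mv(.4724,.0109,.0435,.17)
p,d=ctrl.snapshot("wrist"); np.savez("pics/w2.npz",p=p,d=d,M=wristM(s)); cv2.imwrite("pics/w2.png",p[:,:,::-1])
E
```

```text
0.0413913938320703 [ 0.1313292  -0.23605415 -3.60527515]
tcp [0.4723 0.0103 0.1396] yaw 0.1702 tilt [-1.2e-03 -8.0e-04 -1.0e+00] -> t [0.0004 0.0961 0.0006] spin 0.0002
```

View pics/w2.png

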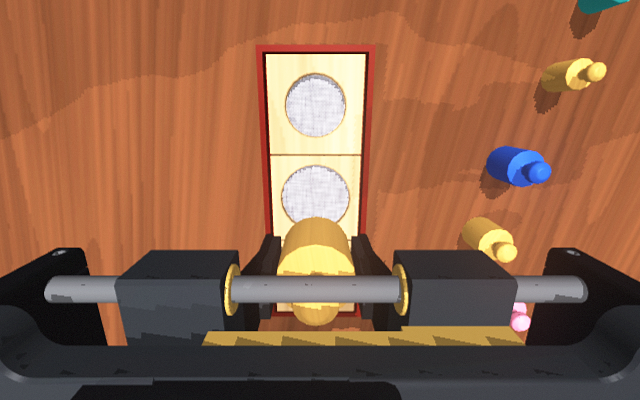

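```bash
python3 - <<'E'
from h import *
M=np.load("pics/w2.npz")["M"]
print(at_z("wrist",316,104,.011,M),at_z("wrist",315,195,.011,M))
p=np.load("pics/w2.npz")["p"].astype(int)
g=(np.abs(p[...,0]-p[...,2])<30)&(p.sum(2)>450);g[240:]=0;g[:,:270]=0;g[:,370:]=0
n,l,st,c=cv2.connectedComponentsWithStats(g.astype(np.uint8))
for i in range(1,n):
  if st[i,4]>500:print(st[i],c[i])
E
```

```text
[0.45881424 0.09479357 0.011     ] [0.47172667 0.01395572 0.011     ]
[ 286   75   59   61 2776] [315.22010086 105.35951009]
[ 282  165   67   57 2929] [315.13383407 193.67975418]
```

The grip is holding. The middle recess shows at (316,104) and the wide one at (315,195), both within 3 mm of the top-view measurement. Lowering now.

Emit:
{"op": "apply_moves", "data": {"moves": "0 0.03 0.001 0;0 0.06 0.002 0;0 0.08 0.002 0;0 0.09 0.002 0;0 0.095 0.002 0;0 0.096 0.002 0;0 0.096 0.002 0;0 0.096 0.002 0"}}

```text
time_s: 6.32
tcp_pos: [0.473, 0.0128, 0.0448]
ee_rot: [0.705, -0.704, -0.06, 0.06]
wrist_force: [-0.1, 0.3, -3.9]
finger_gap: 0.0415
```

Emit:
{"op": "apply_moves", "data": {"moves": "0 0.001 0 0;0 0.002 0 0;0 0.002 0 0"}}

```text
time_s: 6.7
tcp_pos: [0.4729, 0.0128, 0.0431]
ee_rot: [0.705, -0.704, -0.06, 0.06]
wrist_force: [-2.5, 0.9, 6.5]
finger_gap: 0.0418
```

Emit:
{"op": "apply_moves", "data": {"moves": "0 0 0 0;0 0 0 0;0 0 0 0;0 0 0 0;0 -0.03 0 0;0 -0.07 0 0;0 -0.107 0 0;0 -0.107 0 0", "hand": 0}}

```text
time_s: 7.7
tcp_pos: [0.4748, 0.013, 0.1522]
ee_rot: [0.705, -0.704, -0.062, 0.058]
wrist_force: [0.7, 0.3, 0.1]
finger_gap: 0.0869
```

```bash
python3 - <<'E'
from h import *
s=ctrl.state();print(s["finger_gap"],s["wrist_force"]); mv(.55,.011,.15);mv(.638,-.002,.15,.17)
p,d=ctrl.snapshot("scene");cv2.imwrite("pics/s3.png",cv2.resize(p[140:260,230:470,::-1],(800,400),interpolation=cv2.INTER_CUBIC))
E
```

```text
0.08687666324557519 [0.70639057 0.32699999 0.10313787]
tcp [0.4748 0.013  0.1522] yaw 0.1701 tilt [ 0.0061  0.002  -1.    ] -> t [ 0.0738  0.0026 -0.0147] spin 0.0
tcp [0.4748 0.013  0.1522] yaw 0.1701 tilt [ 0.0061  0.002  -1.    ] -> t [ 0.1583  0.0031 -0.0424] spin 0.0001
```

View pics/s3.png

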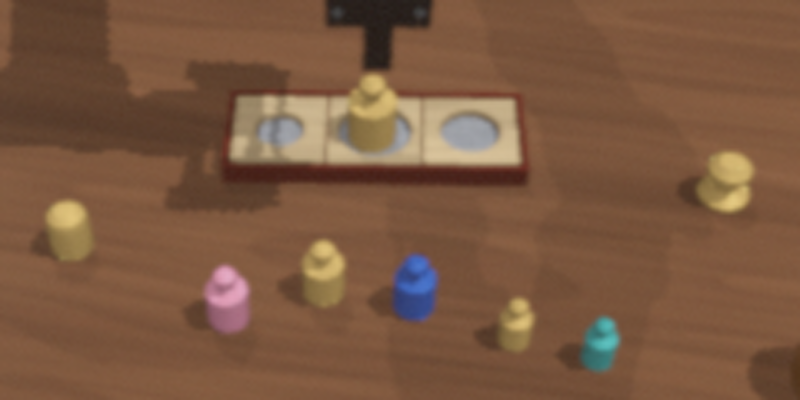

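The large weight stands in the wide recess. Next, the medium.

Emit:
{"op": "apply_moves", "data": {"moves": "0.04 0 -0.01 0;0.08 0 -0.02 0;0.12 0 -0.03 0;0.158 0.003 -0.042 0;0.158 0.003 -0.042 0;0.158 0.003 -0.042 0"}}

```text
time_s: 8.5
tcp_pos: [0.6339, -0.0022, 0.1447]
ee_rot: [-0.704, 0.705, 0.059, -0.061]
wrist_force: [-1.2, -0.5, 0.4]
finger_gap: 0.087
```

```bash
python3 - <<'E'
from h import *
s=ctrl.state(); mv(.638,-.002,.031,.17)
p,d=ctrl.snapshot("wrist"); M=wristM(s); cv2.imwrite("pics/w4.png",p[:,:,::-1])
np.savez("pics/w4.npz",p=p,d=d,M=M)
from numpy.linalg import inv
c=inv(M)@np.array([.638,-.002,.054,1]); f=200/np.tan(np.radians(67.8158/2)); print(315.7-f*c[0]/c[2],200.9+f*c[1]/c[2])
E
```

```text
tcp [ 0.6339 -0.0022  0.1447] yaw 0.1695 tilt [-3.3e-03 -5.0e-04 -1.0e+00] -> t [ 0.0045  0.1137 -0.0005] spin -0.0005
319.820104661735 212.46138591130017
```

View pics/w4.png

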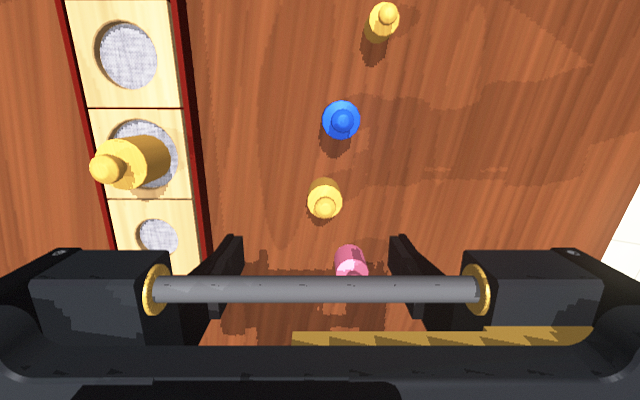

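```bash
python3 - <<'E'
from h import *
w=np.load("pics/w4.npz");M=w["M"]
cv2.imwrite("pics/c4.png",cv2.resize(w["p"][170:230,280:370,::-1],(720,480),interpolation=cv2.INTER_CUBIC))
print(at_z("wrist",324,206.5,.054,M)); print(at_z("wrist",381,19,.034,M),at_d("wrist",324,206.5,w["d"][206,324],M))
E
```

```text
[0.64047908 0.00373662 0.054     ]
[0.65807246 0.14975251 0.034     ] [0.64052913 0.00353677 0.0533734 ]
```

View pics/c4.png

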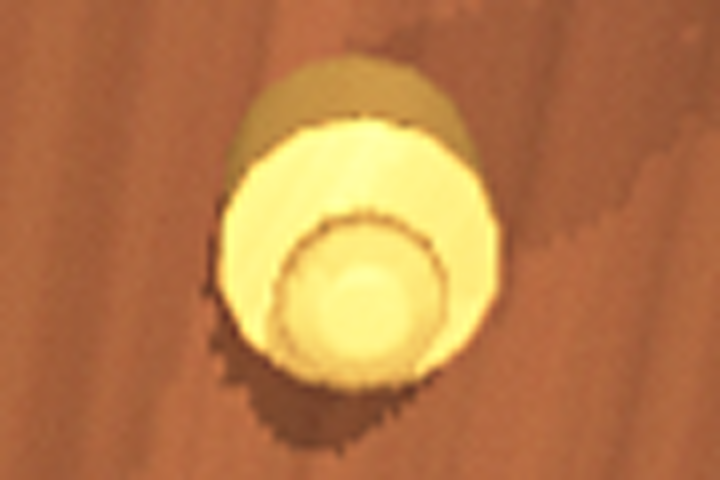

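```bash
python3 - <<'E'
from h import *
M=np.load("pics/w4.npz")["M"]
print(at_z("wrist",325,201.3,.034,M),at_z("wrist",325,207.5,.046,M))
mv(.6405,.001,.032,.17)
E
```

```text
[0.64209522 0.002296   0.034     ] [6.42115807e-01 4.46828551e-04 4.60000000e-02]
tcp [ 0.6339 -0.002   0.1453] yaw 0.1697 tilt [-2.3e-03  1.0e-04 -1.0e+00] -> t [0.0072 0.1133 0.0018] spin -0.0003
```

Emit:
{"op": "apply_moves", "data": {"moves": "0.002 0.03 0.001 0;0.005 0.06 0.001 0;0.006 0.09 0.002 0;0.006 0.105 0.002 0;0.006 0.105 0.002 0;0.006 0.105 0.002 0"}}

```text
time_s: 9.3
tcp_pos: [0.6417, 0.001, 0.0428]
ee_rot: [0.705, -0.704, -0.061, 0.059]
wrist_force: [1.4, 0.2, -0.7]
finger_gap: 0.0869
```

```bash
python3 - <<'E'
from h import *
mv(.641,.0005,.032,.17);mv(.641,.0005,.032,.17)
E
```

```text
tcp [0.6417 0.001  0.0428] yaw 0.1699 tilt [ 2.2e-03  4.0e-04 -1.0e+00] -> t [-0.0008  0.0108 -0.0004] spin -0.0001
tcp [0.6417 0.001  0.0428] yaw 0.1699 tilt [ 2.2e-03  4.0e-04 -1.0e+00] -> t [-0.0008  0.0108 -0.0004] spin -0.0001
```

Emit:
{"op": "apply_moves", "data": {"moves": "0 0.011 0 0;0 0.011 0 0;0 0.011 0 0"}}

```text
time_s: 9.68
tcp_pos: [0.6409, 0.001, 0.0303]
ee_rot: [-0.705, 0.705, 0.06, -0.06]
wrist_force: [1.0, 0.8, 0.4]
finger_gap: 0.0874
```

Emit:
{"op": "apply_moves", "data": {"moves": "0 0 0 0;0 0 0 0;0 0 0 0;0 0 0 0;0 0 0 0;0 0 0 0", "hand": 255, "squeeze": 20}}

```text
time_s: 10.42
tcp_pos: [0.6409, 0.001, 0.0303]
ee_rot: [0.705, -0.705, -0.06, 0.06]
wrist_force: [0.2, -0.3, 0.3]
finger_gap: 0.035
```

```bash
python3 - <<'E'
from h import *
mv(.4587,.0925,.15,.17)
E
```

```text
tcp [0.6409 0.001  0.0303] yaw 0.17 tilt [ 1.e-04  1.e-04 -1.e+00] -> t [-0.1641 -0.1197  0.121 ] spin -0.0
```

Emit:
{"op": "apply_moves", "data": {"moves": "0 0 0 0;0 0 0 0;0 0 0 0"}}

```text
time_s: 10.8
tcp_pos: [0.641, 0.0011, 0.0303]
ee_rot: [0.705, -0.705, -0.06, 0.06]
wrist_force: [0.6, 0.1, 0.0]
finger_gap: 0.0313
```

Emit:
{"op": "apply_moves", "data": {"moves": "0 -0.04 0 0;0 -0.08 0 0;-0.01 -0.115 0.01 0;-0.04 -0.12 0.03 0;-0.075 -0.12 0.055 0;-0.11 -0.12 0.08 0;-0.145 -0.12 0.105 0;-0.164 -0.12 0.121 0;-0.164 -0.12 0.121 0;-0.164 -0.12 0.121 0"}}

```text
time_s: 12.05
tcp_pos: [0.4595, 0.092, 0.1505]
ee_rot: [-0.705, 0.705, 0.06, -0.059]
wrist_force: [0.1, -0.4, -1.7]
finger_gap: 0.0313
```

```bash
python3 - <<'E'
from h import *
s=ctrl.state();print(s["finger_gap"],s["wrist_force"]); mv(.4587,.0925,.0423,.17)
p,d=ctrl.snapshot("wrist"); cv2.imwrite("pics/w5.png",p[:,:,::-1])
E
```

```text
0.03129999946092388 [ 0.11725025 -0.39467228 -1.67054182]
tcp [0.4595 0.092  0.1505] yaw 0.1694 tilt [ 0.001 -0.    -1.   ] -> t [-0.0008  0.1082  0.0007] spin -0.0006
```

View pics/w5.png

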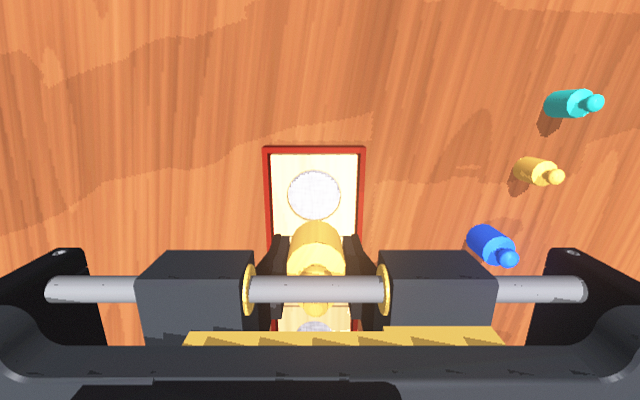

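The medium weight is held over the end recess at (314,194). Lowering it.

Emit:
{"op": "apply_moves", "data": {"moves": "0 0.03 0 0;-0.001 0.06 0.001 0;-0.001 0.085 0.001 0;-0.001 0.1 0.001 0;-0.001 0.105 0.001 0;-0.001 0.106 0.001 0;-0.001 0.106 0.001 0"}}

```text
time_s: 12.98
tcp_pos: [0.4584, 0.0935, 0.045]
ee_rot: [0.705, -0.704, -0.061, 0.059]
wrist_force: [-0.5, 0.7, -1.6]
finger_gap: 0.0313
```

Contact should come at about z 0.0413.

Emit:
{"op": "apply_moves", "data": {"moves": "0 0.001 0 0;0 0.002 0 0;0 0.003 0 0;0 0.003 0 0"}}

```text
time_s: 13.48
tcp_pos: [0.4576, 0.0934, 0.0413]
ee_rot: [0.705, -0.705, -0.06, 0.06]
wrist_force: [-0.0, -0.1, -0.9]
finger_gap: 0.0314
```

Emit:
{"op": "apply_moves", "data": {"moves": "0 0.0005 0 0;0 0.0005 0 0"}}

```text
time_s: 13.72
tcp_pos: [0.4577, 0.0934, 0.0412]
ee_rot: [0.705, -0.704, -0.06, 0.06]
wrist_force: [-2.1, -0.5, 5.2]
finger_gap: 0.0311
```

Emit:
{"op": "apply_moves", "data": {"moves": "0 0 0 0;0 0 0 0;0 0 0 0;0 0 0 0;0 0 0 0;0 -0.04 0 0;0 -0.08 0 0;0 -0.109 0 0;0 -0.109 0 0;0 -0.109 0 0", "hand": 0}}

```text
time_s: 14.98
tcp_pos: [0.4571, 0.0933, 0.1491]
ee_rot: [-0.705, 0.705, 0.06, -0.06]
wrist_force: [-0.5, 0.4, 0.5]
finger_gap: 0.0869
```

```bash
python3 - <<'E'
from h import *
mv(.658,.1485,.13,.17)
p,d=ctrl.snapshot("scene");cv2.imwrite("pics/s6.png",cv2.resize(p[140:260,230:470,::-1],(800,400),interpolation=cv2.INTER_CUBIC))
E
```

```text
tcp [0.4571 0.0933 0.1491] yaw 0.1701 tilt [-1.e-03 -2.e-04 -1.e+00] -> t [0.2074 0.0189 0.0204] spin 0.0001
```

View pics/s6.png

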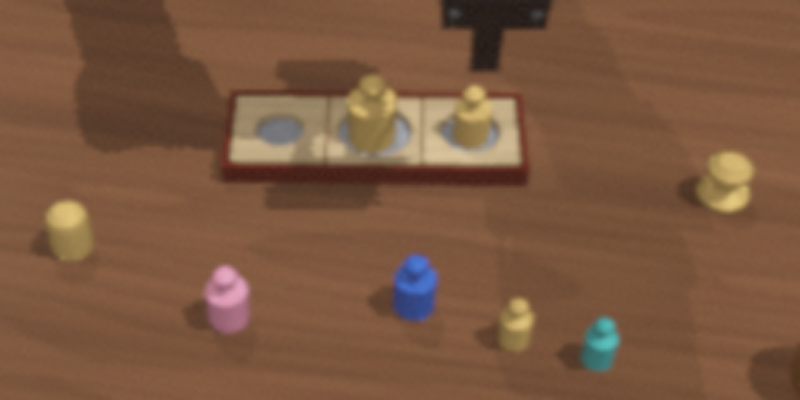

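Both are upright in their recesses. Now the brass small one at crop (517,325); the turquoise one is at (600,345).

Emit:
{"op": "apply_moves", "data": {"moves": "0.04 0 0.004 0;0.08 0 0.008 0;0.12 0 0.012 0;0.16 0.005 0.016 0;0.207 0.012 0.02 0;0.207 0.019 0.02 0;0.207 0.019 0.02 0;0.207 0.019 0.02 0"}}

```text
time_s: 16.02
tcp_pos: [0.6573, 0.1475, 0.1309]
ee_rot: [0.705, -0.704, -0.06, 0.06]
wrist_force: [0.7, -0.1, 0.2]
finger_gap: 0.0866
```

```bash
python3 - <<'E'
from h import *
s=ctrl.state(); mv(.658,.1485,.0305,.17)
p,d=ctrl.snapshot("wrist"); M=wristM(s)
np.savez("pics/w7.npz",p=p,d=d,M=M)
cv2.imwrite("pics/c7.png",cv2.resize(p[150:250,250:370,::-1],(720,600),interpolation=cv2.INTER_CUBIC))
E
```

```text
tcp [0.6573 0.1475 0.1309] yaw 0.1694 tilt [-7.e-04  2.e-04 -1.e+00] -> t [0.0009 0.1004 0.0008] spin -0.0006
```

View pics/c7.png

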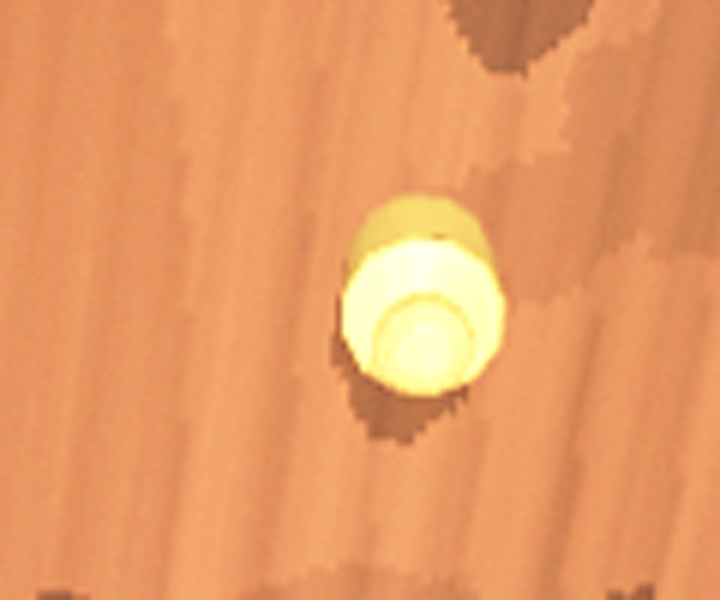

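```bash
python3 - <<'E'
from h import *
M=np.load("pics/w7.npz")["M"]
print(at_z("wrist",320.7,202.5,.028,M),at_z("wrist",320.5,207.5,.039,M))
E
```

```text
[0.66172399 0.15275418 0.028     ] [0.6615588  0.15181371 0.039     ]
```

Emit:
{"op": "apply_moves", "data": {"moves": "0.001 0.03 0.001 0;0.003 0.06 0.002 0;0.003 0.09 0.002 0;0.003 0.1 0.002 0;0.003 0.1 0.002 0;0.003 0.1 0.002 0"}}

```text
time_s: 16.82
tcp_pos: [0.662, 0.1507, 0.0327]
ee_rot: [0.705, -0.704, -0.061, 0.059]
wrist_force: [-0.2, 0.4, -0.6]
finger_gap: 0.0871
```

Emit:
{"op": "apply_moves", "data": {"moves": "0 0 0 0;0 0 0 0;0 0 0 0;0 0 0 0;0 0 0 0;0 0 0 0;0 0 0 0;0 0 0 0;0 0 0 0;0 0 0 0", "hand": 255, "squeeze": 15}}

```text
time_s: 18.08
tcp_pos: [0.6609, 0.1506, 0.0308]
ee_rot: [0.705, -0.705, -0.06, 0.06]
wrist_force: [-0.3, -0.2, 0.0]
finger_gap: 0.0235
```

```bash
python3 - <<'E'
from h import *
mv(.4868,-.069,.15,.17)
E
```

```text
tcp [0.6609 0.1506 0.0308] yaw 0.17 tilt [-0.  0. -1.] -> t [-0.2087 -0.1192 -0.1869] spin 0.0
```

Emit:
{"op": "apply_moves", "data": {"moves": "0 -0.04 0 0;0 -0.08 0 0;0 -0.119 0 0;-0.03 -0.119 -0.027 0;-0.06 -0.119 -0.054 0;-0.09 -0.119 -0.081 0;-0.12 -0.119 -0.108 0;-0.15 -0.119 -0.135 0;-0.18 -0.119 -0.162 0;-0.209 -0.119 -0.187 0;-0.209 -0.119 -0.187 0;-0.209 -0.119 -0.187 0"}}

```text
time_s: 19.58
tcp_pos: [0.487, -0.0685, 0.15]
ee_rot: [0.705, -0.704, -0.06, 0.06]
wrist_force: [0.3, 1.2, -0.5]
finger_gap: 0.0229
```

```bash
python3 - <<'E'
from h import *
s=ctrl.state();print(s["finger_gap"],s["wrist_force"]); mv(.4868,-.069,.0428,.17)
p,d=ctrl.snapshot("wrist"); cv2.imwrite("pics/w8.png",p[:,:,::-1])
E
```

```text
0.022870565976098923 [ 0.3123208   1.2044379  -0.54863517]
tcp [ 0.487  -0.0685  0.15  ] yaw 0.1701 tilt [ 1.e-03  9.e-04 -1.e+00] -> t [-0.0004  0.1072 -0.0005] spin 0.0001
```

View pics/w8.png

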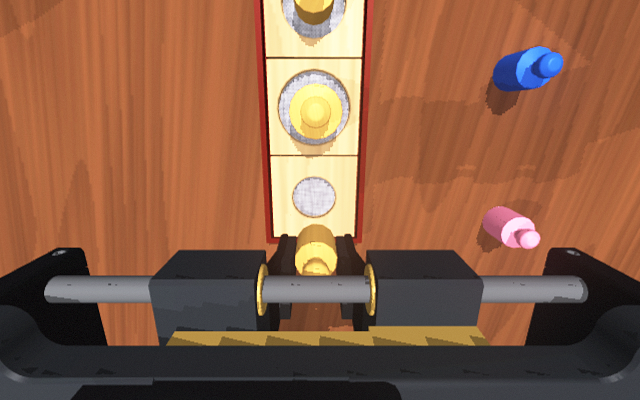

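The small weight is held, and its recess is at (314,197), the same relative place as for the medium. Lowering it.

Emit:
{"op": "apply_moves", "data": {"moves": "0 0.03 0 0;0 0.06 0 0;0 0.085 0 0;0 0.1 0 0;0 0.106 0 0;0 0.106 0 0;0 0.106 0 0;0 0.106 0 0"}}

```text
time_s: 20.62
tcp_pos: [0.4872, -0.0691, 0.0445]
ee_rot: [0.705, -0.704, -0.061, 0.059]
wrist_force: [0.2, -0.4, -1.2]
finger_gap: 0.0231
```

Emit:
{"op": "apply_moves", "data": {"moves": "0 0.001 0 0;0 0.002 0 0;0 0.0025 0 0;0 0.0025 0 0"}}

```text
time_s: 21.12
tcp_pos: [0.4867, -0.0691, 0.0417]
ee_rot: [0.705, -0.704, -0.06, 0.06]
wrist_force: [-1.6, 0.3, 3.8]
finger_gap: 0.0233
```

Contact at the floor height I expected. Releasing and retreating.

Emit:
{"op": "apply_moves", "data": {"moves": "0 0 0 0;0 0 0 0;0 0 0 0;0 0 0 0;0 0 0 0;0 -0.04 0 0;0 -0.08 0 0;0 -0.12 0 0;0 -0.16 -0.03 0;0 -0.16 -0.08 0;0 -0.16 -0.13 0;0 -0.16 -0.18 0", "hand": 0}}

```text
time_s: 22.62
tcp_pos: [0.5175, -0.2477, 0.2016]
ee_rot: [0.705, -0.704, -0.061, 0.06]
wrist_force: [-0.4, -0.8, -0.2]
finger_gap: 0.0871
```

Emit:
{"op": "apply_moves", "data": {"moves": "0 0 -0.03 0;0 0 -0.06 0;0 0 -0.06 0;0 0 -0.06 0"}}

```text
time_s: 23.12
tcp_pos: [0.5272, -0.3048, 0.201]
ee_rot: [0.705, -0.704, -0.06, 0.06]
wrist_force: [-0.6, 0.7, 1.0]
finger_gap: 0.087
```

```bash
python3 - <<'E'
from h import *
print(ctrl.state()["wrist_force"])
p,d=ctrl.snapshot("scene");a=cv2.resize(p[140:260,230:470,::-1],(600,300),interpolation=cv2.INTER_CUBIC)
cv2.imwrite("pics/sf.png",p[:,:,::-1])
t,td=ctrl.snapshot("top");b=cv2.resize(t[140:270,180:440,::-1],(600,300),interpolation=cv2.INTER_CUBIC)
cv2.imwrite("pics/f9.png",np.vstack([a,b]))
for n,u,v in (("L",312,233),("M",284,238),("S",341,228)):
    k=td[v-4:v+5,u-4:u+5]; i=np.unravel_index(k.argmin(),k.shape); print(n,at_d("top",u-4+i[1],v-4+i[0],k.min()).round(4))
E
```

```text
[-0.56277506  0.67071845  1.04790553]
L [0.4787 0.0108 0.0835]
M [0.457  0.0977 0.0704]
S [ 0.3956 -0.0117  1.2543]
```

View pics/f9.png

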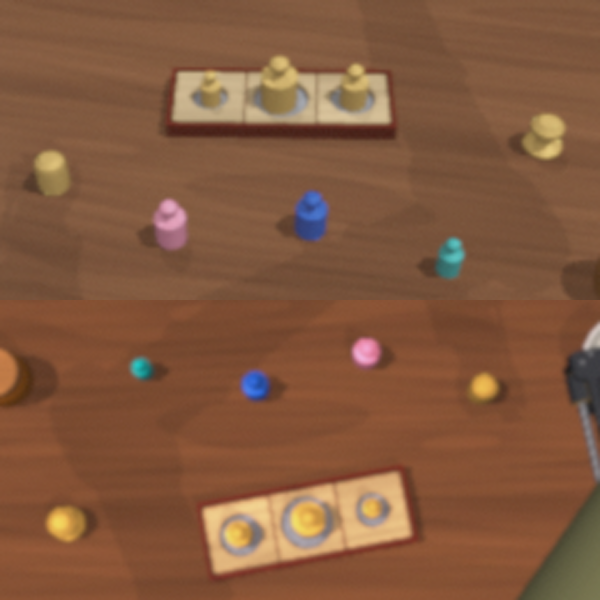

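View pics/sf.png

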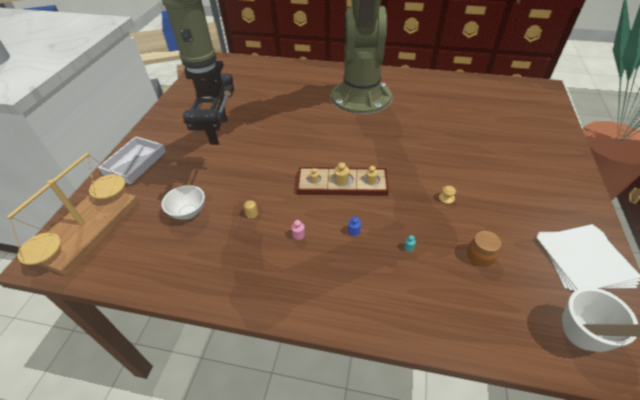

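```bash
python3 - <<'E'
from h import *
t,td=ctrl.snapshot("top")
u,v=341,229;k=td[v-5:v+6,u-5:u+6].copy();k[k<.5]=9;i=np.unravel_index(k.argmin(),k.shape); print(at_d("top",u-5+i[1],v-5+i[0],k.min()).round(4))
print(ctrl.hand_in())
E
```

```text
[ 0.4841 -0.0679  0.063 ]
the job is handed in; nothing more can be done
None
```

All three brass weights are put away, in the order large, medium, small, and the job was handed in at about 23 s of the 90 s allowed. Each stands upright in the recess for its size: the large in the widest (centre), the medium in the middle-sized (+y end) and the small in the narrowest (−y end).

**Seating:** the final scene and top pictures show each weight upright with the grey recess floor visible around it. The gripper was open and well clear. Each weight made contact at the height expected for the recess floor, with a push of about 4–7 N.

**Left alone:** the paperweight, drawer knob, coloured copies, bowl and jar look unmoved in the pictures.

**Checks that disagreed:**
- **Knob heights:** in the top-view depth, the knob tops read 84, 70 and 63 mm, where 77, 65 and 56 mm were expected. That is 5–7 mm too high on all three; a few earlier top-view readings were also up to about 5 mm high. I trusted the contact heights instead.
- **Missing reading:** my first depth reading for the small weight was a blank pixel, so I took it again.
- **Camera offset:** the wrist and top cameras differed by about 5 mm in x and in y on the medium and small weights. I aimed between the two.

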